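# Set the white propellers on their display plinths

## Task

Put each of the three white propellers (two, three and four blades) on the round wooden plinth whose painted silhouette has the same number of blades, standing with the shaft up and well centred on the plinth. Set them down rather than dropping them, and let go. Leave the red propeller and the white wheel without blades where they are.

Things in the scene. Friction and masses are not known exactly. Their poses are not given: they have to be found in the camera images.
- prop2: Loose white plastic propeller with two round paddle blades, 97 mm across the tips, shaft upright; 140 to 280 g. Origin: centre of the hub's flat underside; z up along the shaft. Hub 40 mm across, 20 mm high; bare round steel shaft, 20 mm across, from 26 to 68 mm above the origin: grip there. Blades 2 to 19 mm above the origin, one along x.
- prop3: Loose white plastic propeller with three round paddle blades, 97 mm across the tips, shaft upright; 140 to 280 g. Origin: centre of the hub's flat underside; z up along the shaft. Hub 40 mm across, 20 mm high; bare round steel shaft, 20 mm across, from 26 to 68 mm above the origin: grip there. Blades 2 to 19 mm above the origin, one along x.
- prop4: Loose white plastic propeller with four round paddle blades, 97 mm across the tips, shaft upright; 140 to 280 g. Origin: centre of the hub's flat underside; z up along the shaft. Hub 40 mm across, 20 mm high; bare round steel shaft, 20 mm across, from 26 to 68 mm above the origin: grip there. Blades 2 to 19 mm above the origin, one along x.
- plinth2: Fixed round plinth of pale wood, 110 mm across and 18 mm high, with the dark blue silhouette of a two-bladed propeller painted flat on its top, concentric with it. Origin: centre of its underside (the top is 18 mm above it); x along one painted blade.
- plinth3: Fixed round plinth of pale wood, 110 mm across and 18 mm high, with the dark blue silhouette of a three-bladed propeller painted flat on its top, concentric with it. Origin: centre of its underside (the top is 18 mm above it); x along one painted blade.
- plinth4: Fixed round plinth of pale wood, 110 mm across and 18 mm high, with the dark blue silhouette of a four-bladed propeller painted flat on its top, concentric with it. Origin: centre of its underside (the top is 18 mm above it); x along one painted blade.
- red_prop: Loose red three-bladed propeller, otherwise of the same form and size as the white three-bladed one (200 g). Not to be moved. Origin: centre of the hub's flat underside; z up along the shaft. Hub 40 mm across, 20 mm high; bare round steel shaft, 20 mm across, from 26 to 68 mm above the origin: grip there.
- wheel: Loose white wheel without blades: a plain full disc 90 mm across, from 4 to 16 mm above its origin, on the same hub and shaft (250 g). Not to be moved. Origin: centre of the hub's flat underside; z up along the shaft. Hub 40 mm across, 20 mm high; bare round steel shaft, 20 mm across, from 26 to 68 mm above the origin: grip there.
Things that resemble listed ones, but are neither listed nor needed, are in the scene too. What is shaped like the prop3 but orange is not meant.

How it is judged:
By the outcome, as a careful person would: the job done as asked, in the order asked, and still so for the second after the job is handed in, with the robot touching nothing.
It also fails if it takes over 90 s, if anything falls off the work surface, if the arm or the gripper's body presses on something with over 40 N, if the wrist force passes 120 N, or if a joint passes its speed limit or range.

## Robot

A 6-joint arm with a two-finger parallel gripper is mounted at the origin on the work surface. World frame = base frame: x ahead of the robot, y to its left, z up, the work surface at z = 0. Lengths are in m, angles in rad, forces in N, time in s.
With the tool pointing down it reaches from about 0.275 to 0.725 m from the base axis. Payload 15.9 kg.
Tool frame: the origin (TCP) lies at the very end of the fingers, on their centre line; the grasp point (between the pads) lies 19 mm behind it (env.grip_point_offset is the distance from the TCP to the grasp point, in m); z points along the fingers, y is the direction in which the jaws open and shut (so a half turn about z gives the same grasp; the last joint's range is limited). The gripper opens to 85 mm and grips with 20 to 120 N. Pads are 22 mm wide; open, the fingers measure 114 mm over their backs; the gripper's body (76 mm by 85 mm) begins 54 mm behind the grasp point. The pads swing forward as they close: fully open they stand 13 mm farther back than shut.
Start: joints at [1.239, 0.213, -0.034, 1.323, 0, 1.571], TCP at [0.163, 0.473, 0.231] pointing down, gripper open.
Joint ranges: [-2.98, 2.98], [-0.74, 1.72], [-1.14, 1.35], [-2.1, 2.04], [-1.57, 1.44], [-3.14, 3.14]. Speed limits (rad/s): [1.89, 1.89, 2.39, 2.57, 3.14, 3.14].

## Interface

Orientations are given as a 3x3 rotation matrix whose columns are the frame's x, y, z axes.
In Python, from plant import env, effector, solve_ik, telemetry, cams, ticket gives the robot as it stands. Calls block until the motion is done:
- env.goto(position, orientation): joint-space move of the TCP to a pose.
- env.move_straight(position, frame=None, vel=0.15, stop_force=None): straight line of the TCP; frame=None keeps the orientation; vel is the mean speed in m/s. With stop_force (N) it stops when the force on the tool has changed by that much, and returns True; else False.
- env.move_joints(angles): joint-space move.
- effector.command_gripper(opening, force=None): finger opening in m; force is the grip in N (None keeps the last); returns when the fingers have stopped.
- env.dwell(seconds).
- solve_ik(position, orientation): joint angles nearest the present ones, or None.
- telemetry.read_state(): the state.
- cams.get_image(name): name is "scene" or "top" or "wrist"; returns the picture (480x640x3 uint8, red, green, blue); there is no depth.
- cams.camera_info(name): a dict with "vertical_fov" (degrees; the focal length in pixels is half the picture's height over the tangent of half this angle, whatever the lens; pixels are square), "cx", "cy" (the principal point, pixels), "camera_from_world" (4x4, takes a point from world to camera coordinates). Camera axes: x right, y up, looking along -z (the intrinsics and any distortion apply to the point x, -y, -z); pixel columns grow to the right and rows downward; lengths in m; the calibration is good to about 2 mm. A picture is of the moment at which its call begins: read the wrist's pose just before it. camera_info takes no time and is no camera call; for the wrist camera it gives the pose at the moment of the call.
A pose or a line that the arm cannot do raises env.IKError and nothing moves.
- ticket.job_done(): hands the job in, once; it reports no verdict.
The state is a dict: "t": time; "joint_positions": joint angles; "joint_velocities": joint speeds; "tau": joint torques, N m; "ee_pos": TCP position; "tool_rot": TCP orientation; "wrist_force": force on the tool from outside, world axes, zero at the start; "wrist_torque": the same for the moment, N m; "width": finger opening in m.
Only numpy, scipy, OpenCV 4.12 (cv2) and the standard library are available. Lean on these libraries where they do the work, as an engineer would, in place of code of your own. Each camera call takes 0.05 s, during which the arm holds its last target.

## Working session

There is one attempt and no reset: what is moved stays moved. The work goes in short steps, each a Python script; the robot and the scene stay as the last script left them, time stands still between calls to the robot, and variables do not carry over. Pictures are saved under pics/ and viewed, and the job is handed in when it is done.

```bash
ls; mkdir -p pics
python3 - <<'E'
from plant import env, effector, solve_ik, telemetry, cams, ticket
import cv2,numpy as np
for n in("scene","top","wrist"):
    i=cams.camera_info(n);print(n,{k:(np.round(v,4).tolist() if k=="camera_from_world" else v) for k,v in i.items()})
    im=cams.get_image(n);cv2.imwrite(f"pics/{n}0.png",im[:,:,::-1])
s=telemetry.read_state();print(s)
E
```

```text
pics
scene {'vertical_fov': 48.13618025993844, 'cx': 322.49342777185046, 'cy': 241.87680831156166, 'camera_from_world': [[-0.7381, 0.6744, -0.0177, 0.4001], [-0.4607, -0.4847, 0.7435, 0.2525], [0.4928, 0.557, 0.6685, -1.7087], [0.0, 0.0, 0.0, 1.0]]}
top {'vertical_fov': 45.162907152722056, 'cx': 319.8165965102733, 'cy': 237.31534879731188, 'camera_from_world': [[-0.0987, -0.9951, -0.0031, 0.0759], [0.974, -0.0972, 0.2047, -0.5446], [-0.204, 0.0172, 0.9788, -1.4391], [0.0, 0.0, 0.0, 1.0]]}
wrist {'vertical_fov': 63.201306162949024, 'cx': 320.43605244102883, 'cy': 237.1338746864255, 'camera_from_world': [[0.3253, 0.9456, -0.0013, -0.4984], [-0.8993, 0.309, -0.3095, 0.0406], [-0.2923, 0.1018, 0.9509, -0.3806], [0.0, 0.0, 0.0, 1.0]]}
{'t': 0.15, 'joint_positions': array([ 1.23898982e+00,  2.13259496e-01, -3.48359275e-02,  1.32346803e+00,
       -4.62444385e-06,  1.57078951e+00]), 'joint_velocities': array([ 2.85789027e-05, -9.32674697e-04,  2.55885340e-03, -5.04365974e-04,
       -1.08760216e-03,  7.12247568e-04]), 'tau': array([ 6.43605134e-03, -6.86407256e+01,  4.87248302e+01,  1.30400865e-02,
        2.90548523e-04,  1.48718055e-05]), 'ee_pos': array([0.16280648, 0.47252213, 0.23095301]), 'tool_rot': array([[-9.45457638e-01,  3.25744985e-01, -2.45520037e-04],
       [ 3.25745077e-01,  9.45457358e-01, -7.26789196e-04],
       [-4.61921024e-06, -7.67125340e-04, -9.99999706e-01]]), 'wrist_force': array([-0.54616938,  0.4310385 , -0.28655587]), 'wrist_torque': array([0.01517177, 0.0247436 , 0.00231089]), 'width': 0.08549532220114564}
```

View pics/top0.png

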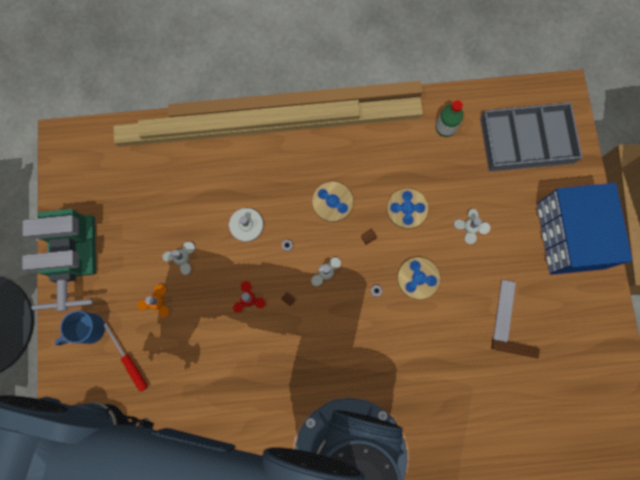

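View pics/scene0.png

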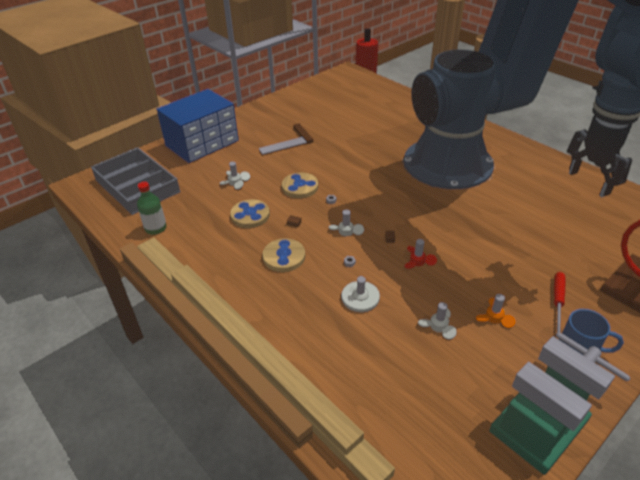

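View pics/wrist0.png

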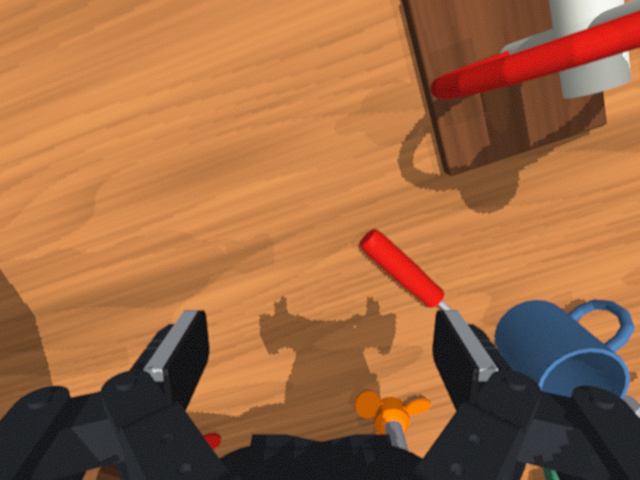

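The top view shows white candidates at (180,257), (327,270) and (473,226). The wheel is at (246,224), red at (249,297) and orange at (153,299). The plinths are at (333,201) with 2 blades, (407,208) with 4 and (419,279) with 3. I'll enlarge these to confirm the blade counts.

Run:
```python
import cv2,numpy as np
a=cv2.imread("pics/top0.png");b=cv2.imread("pics/scene0.png")
def c(im,x,y,r=30): return cv2.resize(im[y-r:y+r,x-r:x+r],(200,200),interpolation=cv2.INTER_CUBIC)
o=np.vstack([np.hstack([c(a,180,257),c(a,327,270),c(a,473,226)]),np.hstack([c(b,438,322),c(b,346,224),c(b,235,178)]),np.hstack([c(a,333,201),c(a,419,279),c(a,407,208)])])
cv2.imwrite("pics/crops.png",o)
```

```text
(no output)
```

View pics/crops.png

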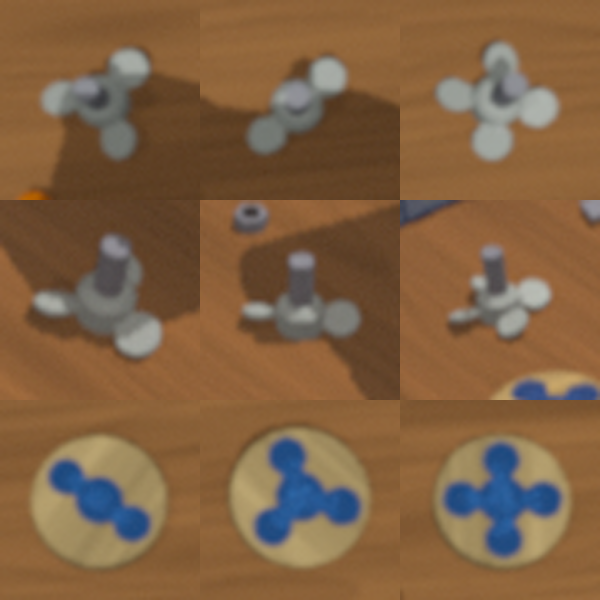

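The crops confirm it: prop3 is at (180,257), prop2 at (327,270) and prop4 at (473,226). The plinths are 2 at (333,201), 3 at (419,279) and 4 at (407,208). Next I'll measure from both fixed views.

```bash
cat > h.py <<'E'
import cv2,numpy as np
def K(i):
    f=240/np.tan(np.radians(i["vertical_fov"])/2); return np.array([[f,0,i["cx"]],[0,f,i["cy"]],[0,0,1]])
def cast(i,uv,D=None):
    T=np.array(i["camera_from_world"]);R=T[:3,:3];c=-R.T@T[:3,3]
    p=cv2.undistortPoints(np.array([[uv]],float),K(i),D)[0,0]
    d=R.T@np.array([p[0],-p[1],-1.]);return c,d/np.linalg.norm(d)
def plane(i,uv,z):
    c,d=cast(i,uv);return c+d*(z-c[2])/d[2]
def tri(rays):
    A=sum(np.eye(3)-np.outer(d,d) for c,d in rays);b=sum((np.eye(3)-np.outer(d,d))@c for c,d in rays)
    x=np.linalg.solve(A,b);return x,[np.linalg.norm((np.eye(3)-np.outer(d,d))@(x-c))*1e3 for c,d in rays]
def proj(i,P):
    T=np.array(i["camera_from_world"]);p=T[:3,:3]@P+T[:3,3];k=K(i);return np.array([k[0,0]*p[0]/-p[2]+k[0,2],k[0,0]*-p[1]/-p[2]+k[1,2]])
E
python3 - <<'E'
from plant import cams
from h import *
it,isc=cams.camera_info("top"),cams.camera_info("scene")
for n,a,b in[("p3tip",(173.4,252.8),(443.1,304.9)),("p2tip",(325.8,267.6),(346.3,212)),("p4tip",(477.5,220.9),(232.3,163.3))]:
    x,r=tri([cast(it,a),cast(isc,b)]);print(n,x.round(4),np.round(r,1),plane(it,a,.068).round(4),plane(isc,b,.068).round(4))
def blobs(f):
    im=cv2.imread(f);h=cv2.cvtColor(im,cv2.COLOR_BGR2HSV);m=cv2.inRange(h,(100,120,60),(125,255,255))
    n,l,s,c=cv2.connectedComponentsWithStats(m);return [(c[k].round(1),s[k,4]) for k in range(1,n) if 100<s[k,4]<1500]
print(blobs("pics/top0.png"));print(blobs("pics/scene0.png"))
B=[c for c,_ in blobs("pics/scene0.png")]
for n,u,v in[("q2",(333,201),(284,253)),("q4",(407,208),(250,212)),("q3",(419,279),(299,184))]:
    a=min([c for c,_ in blobs("pics/top0.png")],key=lambda c:np.hypot(*(c-u)));b=min(B,key=lambda c:np.hypot(*(c-v)))
    x,r=tri([cast(it,a),cast(isc,b)]);print(n,a,b,x.round(4),np.round(r,1),plane(it,a,.018).round(4),plane(isc,b,.018).round(4))
for n,a in[("wheel",(246,224)),("red",(249,297)),("org",(153,299)),("nut1",(287,245)),("nut2",(377,291)),("blk",(369,236)),("blk2",(288,298))]:print(n,plane(it,a,.01).round(3))
E
```

```text
p3tip [0.5442 0.3966 0.071 ] [1.5 1.5] [0.544  0.3987 0.068 ] [0.5428 0.394  0.068 ]
p2tip [0.4677 0.0143 0.0661] [0.2 0.2] [0.4672 0.0145 0.068 ] [0.4695 0.0158 0.068 ]
p4tip [ 0.5507 -0.3892  0.0646] [0.4 0.4] [ 0.5497 -0.3879  0.068 ] [ 0.5536 -0.3851  0.068 ]
[(array([332.7, 200.8]), np.int32(256)), (array([407.2, 207.5]), np.int32(408)), (array([418.8, 277.4]), np.int32(368)), (array([ 81.1, 327.7]), np.int32(758))]
[(array([192. , 108.3]), np.int32(1463)), (array([298.9, 182.4]), np.int32(125)), (array([249.5, 210.8]), np.int32(192)), (array([283.4, 252.2]), np.int32(185))]
q2 [332.7 200.8] [283.4 252.2] [ 0.6555 -0.0242  0.0147] [0.8 0.8] [ 0.6541 -0.0235  0.018 ] [ 0.658 -0.022  0.018]
q4 [407.2 207.5] [249.5 210.8] [ 0.6169 -0.2219  0.0157] [1. 1.] [ 0.6156 -0.2208  0.018 ] [ 0.6189 -0.2204  0.018 ]
q3 [418.8 277.4] [298.9 182.4] [ 0.4265 -0.2284  0.0157] [1.9 1.9] [ 0.4249 -0.2265  0.018 ] [ 0.4295 -0.2277  0.018 ]
wheel [0.615 0.215 0.01 ]
red [0.419 0.221 0.01 ]
org [0.438 0.472 0.01 ]
nut1 [0.547 0.11  0.01 ]
nut2 [ 0.401 -0.114  0.01 ]
blk [ 0.55 -0.11  0.01]
blk2 [0.406 0.12  0.01 ]
```

```bash
cat >> h.py <<'E'
R0=np.array([[-1.,0,0],[0,1,0],[0,0,-1]])
E
python3 - <<'E'
from plant import env, solve_ik, telemetry, cams
from h import *
s=telemetry.read_state();T=cams.camera_info("wrist")["camera_from_world"]
R=np.array(T)[:3,:3];c=-R.T@np.array(T)[:3,3];Rt=s["tool_rot"]
print("cam in tool",Rt.T@(c-s["ee_pos"]),"\naxes",(R@Rt).round(3))
for d in(.0,.2): print(proj(cams.camera_info("wrist"),s["ee_pos"]+Rt@[0,0,d]))
# view position: target on optical axis at height z=.018 or .068, TCP z=.22
rt=R@Rt; Rw=rt@R0.T; look=-Rw[2]; co=R0@(Rt.T@(c-s["ee_pos"]))
for n,p in dict(p2=(.4677,.0143),p3=(.5442,.3966),p4=(.55,-.389),q2=(.656,-.0235),q4=(.617,-.221),q3=(.4265,-.228)).items():
    for z in(.048,.2):print(n,z,solve_ik([*p,z],R0) is not None,end=" ")
    z=.24;h=z+co[2]-.03;off=co[:2]+look[:2]/-look[2]*h;print("view",(np.array(p)-off).round(3),solve_ik([*(np.array(p)-off),z],R0))
E
```

```text
cam in tool [ 0.07938727 -0.0010601  -0.14294624] 
axes [[ 0.     1.     0.   ]
 [ 0.951 -0.001  0.31 ]
 [ 0.31   0.    -0.951]]
[323.03874142 313.07172355]
[321.70205113 203.02270234]
p2 0.048 True p2 0.2 True view [0.432 0.015] [ 0.03567393  0.07260642 -0.1772062   1.32098371  0.          0.03567393]
p3 0.048 True p3 0.2 True view [0.509 0.398] [0.66357549 0.53703353 0.45585748 1.48962027 0.         0.66357549]
p4 0.048 True p4 0.2 True view [ 0.514 -0.388] [-0.64598756  0.53351162  0.45013711  1.48742182  0.         -0.64598756]
q2 0.048 True q2 0.2 True view [ 0.62  -0.022] [-0.03604466  0.47630937  0.35912161  1.45360857  0.         -0.03604466]
q4 0.048 True q4 0.2 True view [ 0.581 -0.22 ] [-0.36150272  0.47816013  0.36201028  1.45464648  0.         -0.36150272]
q3 0.048 True q3 0.2 True view [ 0.391 -0.227] [-0.52576956  0.11277075 -0.13249467  1.32553091  0.         -0.52576956]
```

Run:
```python
from plant import env, solve_ik, telemetry, cams
from h import *
import pickle
D={}
for n,p in [("p3",(.509,.398)),("p2",(.432,.015)),("q2",(.62,-.022)),("q4",(.581,-.22)),("q3",(.391,-.227)),("p4",(.514,-.388))]:
    for k,dy in enumerate((.03,-.03)):
        q=[p[0],p[1]+dy,.24]
        (env.goto if k==0 else env.move_straight)(q,R0)
        env.dwell(.15)
        i=cams.camera_info("wrist");im=cams.get_image("wrist")
        D[n,k]=(i,im);cv2.imwrite(f"pics/w_{n}_{k}.png",im[:,:,::-1])
    print(n,telemetry.read_state()["t"])
pickle.dump(D,open("D.pkl","wb"))
o=np.vstack([np.hstack([cv2.resize(D[n,k][1][:,:,::-1],(260,195)) for n in r]) for r in(("p3","p2","p4"),("q3","q2","q4")) for k in (0,)])
cv2.imwrite("pics/m.png",o)
```

```text
p3 2.4167
p2 4.625
q2 6.3583
q4 7.9333
q3 9.6917
p4 11.325
```

View pics/m.png

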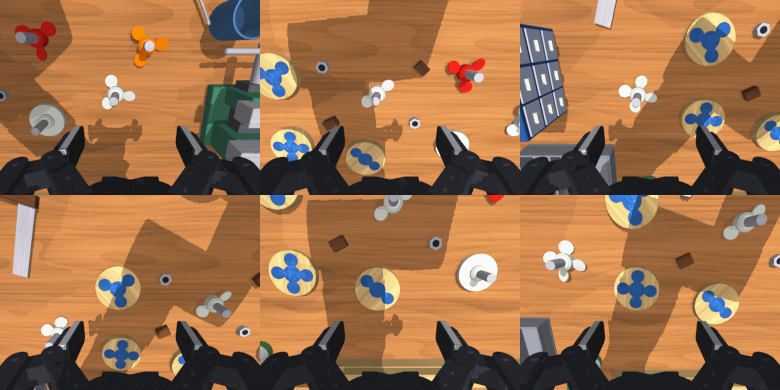

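View pics/w_p3_0.png

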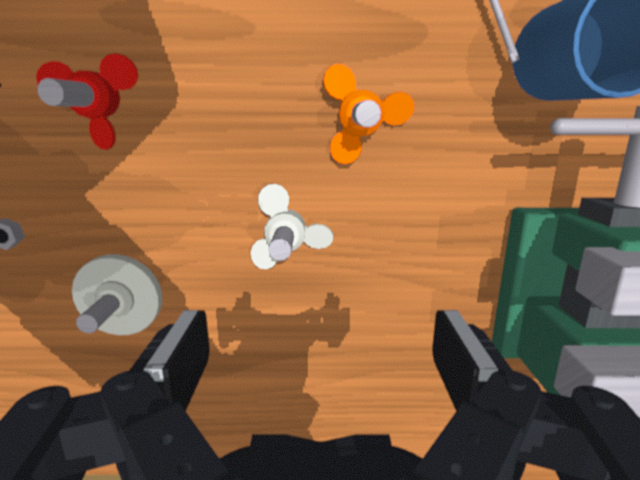

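Run:
```python
from h import *
import pickle
D=pickle.load(open("D.pkl","rb"))
P=dict(p2=(.4677,.0143),p3=(.5442,.3966),p4=(.55,-.389))
rows=[]
for k in(0,1):
    r=[]
    for n,p in P.items():
        i,im=D[n,k];u=proj(i,np.array([*p,.068])).round().astype(int);print(n,k,u-30)
        r.append(cv2.resize(im[u[1]-30:u[1]+30,u[0]-30:u[0]+30,::-1],(264,264),interpolation=cv2.INTER_NEAREST))
    rows.append(np.hstack(r))
cv2.imwrite("pics/tips.png",np.vstack(rows))
```

```text
p2 0 [255 221]
p3 0 [254 222]
p4 0 [255 222]
p2 1 [325 221]
p3 1 [324 221]
p4 1 [324 221]
```

View pics/tips.png

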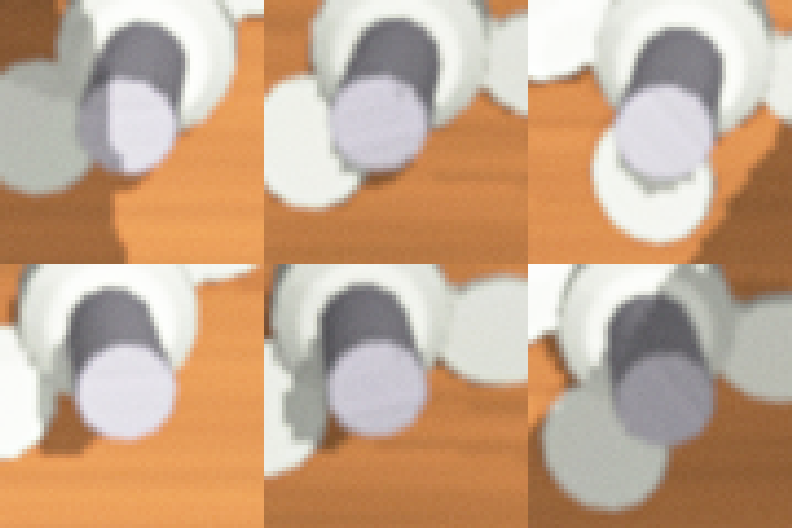

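Each crop shows the lavender shaft tip clearly, so I read the tip centres from these. The plinths come from blue-mask centroids.

Run:
```python
from h import *
import pickle,json
D=pickle.load(open("D.pkl","rb"));out={}
o=dict(p2=[(255,221),(325,221)],p3=[(254,222),(324,221)],p4=[(255,222),(324,221)])
t=dict(p2=[(128,125),(125.5,126)],p3=[(116,122),(113.5,126)],p4=[(136.5,131),(135,134)])
for n in o:
    uv=[np.array(o[n][k])+np.array(t[n][k])/4.4-.5 for k in(0,1)]
    x,r=tri([cast(D[n,k][0],uv[k]) for k in(0,1)])
    pl=[plane(D[n,k][0],uv[k],.068) for k in(0,1)]
    print(n,x.round(4),np.round(r,2),pl[0].round(4),pl[1].round(4));out[n]=np.mean(pl,0)[:2].tolist()
g=dict(q2=(.6555,-.0235,.018),q4=(.617,-.2205,.018),q3=(.4265,-.2275,.018))
for n in g:
    uv=[];e=[];vis=[]
    for k in(0,1):
        i,im=D[n,k];u=proj(i,np.array(g[n]))
        h=cv2.cvtColor(im,cv2.COLOR_RGB2HSV)
        m=cv2.inRange(h,(100,90,30),(125,255,255));N,l,s,c=cv2.connectedComponentsWithStats(m)
        ok=[j for j in range(1,N) if s[j,4]>300];j=min(ok,key=lambda j:np.hypot(*(c[j]-u)))
        # rim ellipse: wood of plinth paler (lower sat.) + blue
        m2=cv2.inRange(h,(18,40,60),(32,200,255))|m
        m2=cv2.morphologyEx(m2,cv2.MORPH_OPEN,np.ones((3,3)));C,_=cv2.findContours(m2,cv2.RETR_EXTERNAL,cv2.CHAIN_APPROX_NONE)
        C=[q for q in C if cv2.pointPolygonTest(q,tuple(map(float,c[j])),False)>0]
        if C:
            E=cv2.fitEllipse(cv2.convexHull(C[0]));e.append((np.round(E[0],1),np.round(E[1],1)))
            v=im[:,:,::-1].copy();cv2.ellipse(v,E,(0,0,255),1)
        uv.append(c[j]);
        cv2.circle(v,tuple(c[j].round().astype(int)),2,(0,255,0),-1);vis.append(v[130:330,180:440])
    x,r=tri([cast(D[n,k][0],uv[k]) for k in(0,1)]);pl=[plane(D[n,k][0],uv[k],.018) for k in(0,1)]
    print(n,np.round(uv,1).tolist(),e,x.round(4),np.round(r,2),pl[0].round(4),pl[1].round(4));out[n]=np.mean(pl,0)[:2].tolist()
    cv2.imwrite(f"pics/v_{n}.png",np.hstack(vis))
json.dump(out,open("out.json","w"));print(out)
a=[cv2.imread(f"pics/v_{n}.png") for n in g];cv2.imwrite("pics/v.png",np.vstack(a))
```

```text
p2 [0.4666 0.013  0.0656] [0.1 0.1] [0.4658 0.0132 0.068 ] [0.4656 0.0128 0.068 ]
p3 [0.5427 0.3928 0.0665] [0.16 0.16] [0.542 0.393 0.068] [0.5423 0.3927 0.068 ]
p4 [ 0.5506 -0.3888  0.0652] [0.02 0.02] [ 0.5496 -0.3885  0.068 ] [ 0.5496 -0.3891  0.068 ]
q2 [[287.6, 232.3], [347.7, 232.1]] [(array([289.2, 229.9]), array([106.7, 110.7])), (array([348.7, 229.9]), array([107.6, 111. ]))] [ 0.6536 -0.0254  0.0186] [0.02 0.02] [ 0.6539 -0.0254  0.018 ] [ 0.6538 -0.0253  0.018 ]
q4 [[286.9, 231.8], [348.3, 231.9]] [(array([286.9, 231.7]), array([89. , 95.1])), (array([347.8, 229.5]), array([106.7, 110.4]))] [ 0.6148 -0.2227  0.0184] [0.04 0.04] [ 0.6149 -0.2228  0.018 ] [ 0.6149 -0.2227  0.018 ]
q3 [[289.8, 230.5], [350.2, 231.3]] [(array([290.2, 228. ]), array([107.3, 110.9])), (array([350. , 228.6]), array([107. , 110.7]))] [ 0.4239 -0.2282  0.0186] [0. 0.] [ 0.4241 -0.2282  0.018 ] [ 0.4241 -0.2281  0.018 ]
{'p2': [0.46570293225277026, 0.01299559044050437], 'p3': [0.5421380510952991, 0.3928576325647473], 'p4': [0.549584459948713, -0.38879779205840403], 'q2': [0.6538359968967296, -0.025386790962620986], 'q4': [0.614911565464223, -0.22274874386051385], 'q3': [0.42409444354939063, -0.2281556439361353]}
```

View pics/v.png

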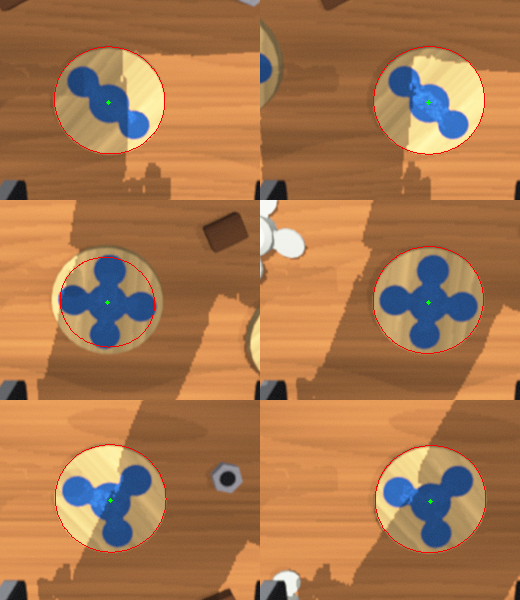

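Wrist-camera heights are 65–67 mm for the tips (text says 68) and 18.5 mm for the plinth tops (text says 18). That's consistent within reading error. I'll do prop4 first, then check how well it's centred.

```bash
cat > pp.py <<'E'
from plant import env, effector, solve_ik, telemetry, cams
from h import *
import json
def pick_place(p,q,corr=(0,0),G=.030,first=True):
    o=json.load(open("out.json"));p=np.array(o[p]);q=np.array(o[q])+corr
    env.goto([*p,.14],R0); 
    hit=env.move_straight([*p,G],R0,vel=.1,stop_force=10); print("desc hit",hit)
    effector.command_gripper(0.0,60); s=telemetry.read_state();print("width",s["width"].round(4),"F",s["wrist_force"].round(1))
    if not .015<s["width"]<.025: return False
    env.move_straight([*p,.15],R0,vel=.12)
    s=telemetry.read_state();print("lift width",s["width"].round(4),"F",s["wrist_force"].round(1))
    env.move_straight([*q,.15],R0,vel=.2); 
    env.move_straight([*q,G+.018+.010],R0,vel=.1);env.dwell(.2)
    hit=env.move_straight([*q,G+.018-.004],R0,vel=.02,stop_force=4)
    s=telemetry.read_state();print("place hit",hit,"pos",s["ee_pos"].round(4),"F",s["wrist_force"].round(1))
    if not hit: return False
    effector.command_gripper(0.05)
    env.move_straight([*s["ee_pos"][:2],.13],R0,vel=.12)
    effector.command_gripper(0.085);print("t",telemetry.read_state()["t"]);return True
def look(q,tag):
    o=json.load(open("out.json"));q=np.array(o[q])
    env.goto([q[0]-.036,q[1]+.03,.24],R0);env.dwell(.2)
    i=cams.camera_info("wrist");im=cams.get_image("wrist");cv2.imwrite(f"pics/{tag}.png",im[:,:,::-1])
    u=proj(i,np.array([*q,.04])).round().astype(int);print("crop origin",u-75)
    v=im[u[1]-75:u[1]+75,u[0]-75:u[0]+75,::-1]
    cv2.imwrite(f"pics/{tag}_c.png",cv2.resize(v,(600,600),interpolation=cv2.INTER_NEAREST))
    import pickle;pickle.dump(i,open(f"{tag}.pkl","wb"))
E
python3 - <<'E'
from pp import *
if pick_place("p4","q4"): look("q4","a4")
E
```

```text
desc hit FalseTraceback (most recent call last):
  File "<stdin>", line 2, in <module>
  File "pp.py", line 8, in pick_place
    effector.command_gripper(0.0,60); s=telemetry.read_state();print("width",s["width"].round(4),"F",s["wrist_force"].round(1))
                                                                             ^^^^^^^^^^^^^^^^
AttributeError: 'float' object has no attribute 'round'
```

```bash
sed -i 's/s\["width"\].round(4)/round(s["width"],4)/g' pp.py
python3 - <<'E'
from pp import *
s=telemetry.read_state();print(s["width"],s["ee_pos"],s["wrist_force"],s["t"])
E
```

```text
0.018436789707336792 [ 0.54961299 -0.38882896  0.03006887] [0.42029399 0.4750245  1.88831597] 13.7083
```

```bash
python3 - <<'E'
s=open('pp.py').read()
s=s.replace("    env.goto([*p,.14],R0); \n    hit=","    if first: env.goto([*p,.14],R0)\n    if first: hit=").replace('; print("desc hit",hit)','')
open('pp.py','w').write(s)
E
sed -n 4,14p pp.py
python3 - <<'E'
from pp import *
if pick_place("p4","q4",first=False): look("q4","a4")
E
```

```text
def pick_place(p,q,corr=(0,0),G=.030,first=True):
    o=json.load(open("out.json"));p=np.array(o[p]);q=np.array(o[q])+corr
    if first: env.goto([*p,.14],R0)
    if first: hit=env.move_straight([*p,G],R0,vel=.1,stop_force=10)
    effector.command_gripper(0.0,60); s=telemetry.read_state();print("width",round(s["width"],4),"F",s["wrist_force"].round(1))
    if not .015<s["width"]<.025: return False
    env.move_straight([*p,.15],R0,vel=.12)
    s=telemetry.read_state();print("lift width",round(s["width"],4),"F",s["wrist_force"].round(1))
    env.move_straight([*q,.15],R0,vel=.2); 
    env.move_straight([*q,G+.018+.010],R0,vel=.1);env.dwell(.2)
    hit=env.move_straight([*q,G+.018-.004],R0,vel=.02,stop_force=4)
width 0.0182 F [-0.8  0.3  0.7]
lift width 0.0185 F [-1.2  1.1 -2.5]
place hit True pos [ 0.6149 -0.2227  0.048 ] F [0.4 1.  7.7]
t 19.6
crop origin [214 168]
```

View pics/a4_c.png

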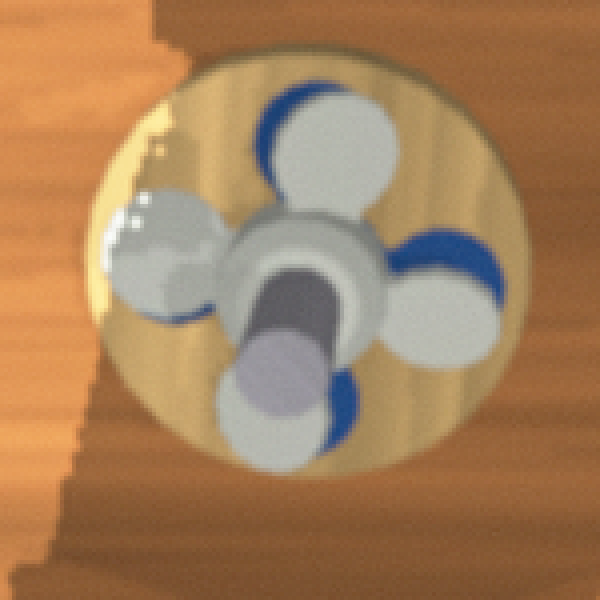

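prop4 stands on plinth 4 with its tip at about (284,261) in the full image. Next I compute its centring.

Run:
```python
from h import *
import pickle,json
i=pickle.load(open("a4.pkl","rb"));q=np.array(json.load(open("out.json"))["q4"])
print("tip",(plane(i,(284.25,260.75),.086)[:2]-q).round(4))
# hub upper rim: x 215..388, top rim circle ~ centre (302,293) at z=.038
print("hub",(plane(i,(214+302/4-.5,168+291/4-.5),.038)[:2]-q).round(4))
```

```text
tip [ 0.0001 -0.0004]
hub [-0.0015 -0.0001]
```

Centred within about 1 mm, so no correction is needed. Next, prop2 then prop3.

Run:
```python
from pp import *
if pick_place("p2","q2"):
    look("q2","a2")
    if pick_place("p3","q3"): look("q3","a3")
a=[cv2.resize(cv2.imread(f"pics/a{k}_c.png"),(400,400)) for k in(2,3)];cv2.imwrite("pics/a23.png",np.hstack(a))
```

```text
width 0.0185 F [ 0.  -0.7  2.1]
lift width 0.019 F [-0.2  0.3 -1.3]
place hit True pos [ 0.6538 -0.0253  0.0481] F [-0.9  0.4  7.9]
t 29.0083
crop origin [214 168]
width 0.0185 F [-0.6  0.1  1.9]
lift width 0.0186 F [-0.3  0.2 -2.4]
place hit True pos [ 0.4241 -0.2281  0.048 ] F [-0.8  0.3  7.5]
t 41.1167
crop origin [214 167]
```

View pics/a23.png

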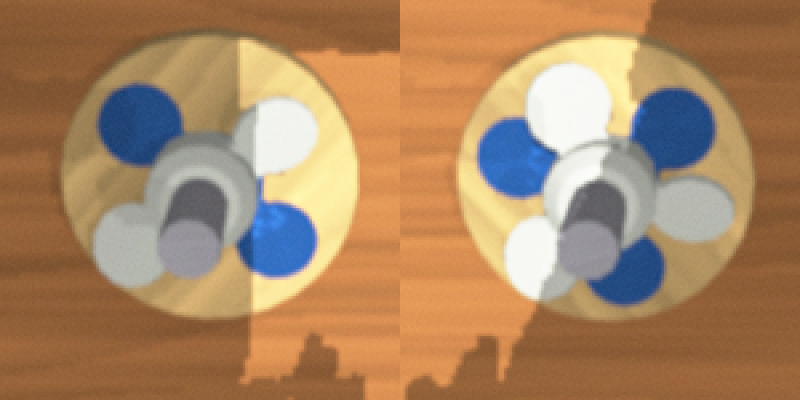

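prop2 (tip in crop at (190,249)) and prop3 (tip at (188,250)) both stand on the right plinths. I'll check their centring and take a final overview.

Run:
```python
from pp import *
import pickle
o=json.load(open("out.json"))
for n,c,og in(("2",(190,249),(214,168)),("3",(188,250),(214,167))):
    i=pickle.load(open(f"a{n}.pkl","rb"));u=np.array(og)+np.array(c)*.375-.5
    print(n,(plane(i,u,.086)[:2]-o["q"+n]).round(4))
env.move_straight([.35,-.2,.30],R0,vel=.15);env.dwell(.5)
cv2.imwrite("pics/end_scene.png",cams.get_image("scene")[:,:,::-1]);cv2.imwrite("pics/end_top.png",cams.get_image("top")[:,:,::-1])
a=cv2.imread("pics/end_top.png")[150:350,120:520];b=cv2.imread("pics/end_scene.png")[120:370,180:580]
cv2.imwrite("pics/end.png",np.vstack([a,b]))
s=telemetry.read_state();print(s["t"],s["wrist_force"])
```

```text
2 [ 0.0002 -0.0003]
3 [-0.0002 -0.0004]
43.1417 [ 0.14250835 -0.24475632  0.27990968]
```

View pics/end.png

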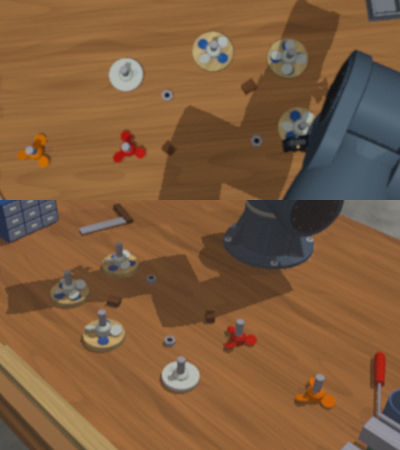

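All three stand upright on their plinths. Red, wheel and orange are where they were, and the robot is touching nothing.

```bash
python3 -c "
from plant import ticket;print(ticket.job_done())"
```

```text
the job is handed in; nothing more can be done
None
```

All three white propellers are standing, shaft up, on the plinths with matching blade counts. Each was lowered to a light touch (about 8 N) and released, and the job was handed in at about 43 s of the 90 s.

- **Centring:** after each release the wrist camera showed the shaft tips within about 0.5 mm of the plinth centres. A rougher check on prop4's hub gave 1.5 mm.
- **Other objects:** in the last scene and top pictures the red propeller, the wheel and the orange propeller look unmoved. I judged that by eye, not by measurement.
- **Disagreements:** the fixed cameras and the wrist camera differed by 1–4 mm in position. The measured heights were also a few millimetres off the text at worst:

| | Text | Wrist camera | Fixed cameras |
|---|---|---|---|
| Shaft tips | 68 mm | 65–67 mm | 65–71 mm |
| Plinth tops | 18 mm | 18.5 mm | 15–16 mm |

I used the wrist camera for both the props and the plinths, so its own offset largely cancelled.
- **Script error:** one of my print statements failed just after the first grasp. The prop stayed held and I carried on from there.

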